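# Set the filament selector and feed

## Task

With a shut fingertip, gently push the upright black tab on the bare-metal dial of the filament selector around until its pointer points at the middle of the round white plate with three dots. Then press the feed button fully down and let it come back up; the button must not be pressed before the dial is set. Push the tab, do not grip it, and leave the spool, the fin print, the jar and the scraper where they are.

Things in the scene. Friction and masses are not known exactly. Their poses are not given: they have to be found in the camera images.
- selector: The fixed grey filament selector: round flat-topped housing, 250 mm across, 30 mm high, with a control block (90 mm wide, same height) sticking out on its +y side to 205 mm from the axis, carrying the feed button. Origin: on the dial's axis at the table surface; z up.
- dial_axis (a point): Centre of the dial's flat top, on its vertical axis, 42 mm above the table. The dial is a bare aluminium disc 116 mm across, 12 mm thick.
- dial (a joint): Angle of the dial (rad), growing counter-clockwise seen from above; 0 = tab and pointer towards the selector's -x. Stops at -2.8 and +2.8: the dial cannot pass the selector's +x direction. Turns smoothly against friction (2 to 3 N at the tab) and stays where it is left; no clicks.
- tab (a point): Centre of the upright black tab, 46 mm from the axis: a plate 30 mm long radially (31 to 61 mm from the axis), 8 mm thick, 40 mm high, standing on the dial's top (42 to 82 mm above the table). Push it on either flat side; around it the dial is flat. A low pointed nose at its foot, reaching 70 mm from the axis, is the black pointer.
- pointer_aim (a point): Imaginary point straight ahead of the pointer, 98 mm from the axis, 42 mm above the table, turning with the dial; it lies over the middle of the plate that the pointer points at.
- plate3_mid (a point): Centre of the top of the white plate with three dots, 33 mm above the table. Four such plates, 44 mm across, 3 mm high, with 1, 2, 3 and 4 black dots in any order, lie around the dial, centres 98 mm from its axis, 45 and 110 degrees either side of the selector's +x.
- feed (a joint): Travel of the feed button (m): 0 up, 0.006 fully down; it springs back. Fully down takes 5 N.
- feed_top (a point): Centre of the top of the round feed button, 28 mm across, pressed straight down.
- spool: Loose spool lying flat beyond the selector, 160 mm across, 54 mm high; origin at the centre of its underside. Leave alone.
- fin_print: Loose printed fin standing in a block 90 x 30 mm, about 90 mm high overall, on the selector's -y side; origin at the centre of its underside. Leave alone.
- jar: Loose closed jar, 56 mm across, 70 mm high, beyond the selector; origin at the centre of its underside. Leave alone.
- scraper: Loose scraper with a long handle, 200 mm, lying on the selector's +y side; origin at its underside. Leave alone.

How it is judged:
By the outcome, as a careful person would: the job done as asked, in the order asked, and still so for the second after the job is handed in, with the robot touching nothing.
It also fails if it takes over 56 s, if anything falls off the work surface, if the arm or the gripper's body presses on something with over 40 N, if the wrist force passes 120 N, or if a joint passes its speed limit or range.

## Robot

A 6-joint arm with a two-finger parallel gripper is mounted at the origin on the work surface. World frame = base frame: x ahead of the robot, y to its left, z up, the work surface at z = 0. Lengths are in mm, angles in rad, forces in N, time in s.
With the tool pointing down it reaches from about 350 to 975 mm from the base axis. Payload 7.1 kg.
Tool frame: the origin (TCP) lies at the very end of the fingers, on their centre line; the grasp point (between the pads) lies 19 mm behind it (ctrl.grip_point_offset is the distance from the TCP to the grasp point, in mm); z points along the fingers, y is the direction in which the jaws open and shut (so a half turn about z gives the same grasp; the last joint's range is limited). The gripper opens to 88 mm and grips with 3 to 60 N. Pads are 20 mm wide; open, the fingers measure 115 mm over their backs; the gripper's body (75 mm by 178 mm) begins 61 mm behind the grasp point.
Start: joints at [-1.219, 0.423, 1.63, -0, 1.089, -0.019], TCP at [226.492, -582.5, 222.675] pointing down, gripper open.
Joint ranges: [-3, 3], [-0.9, 2.11], [0.09, 2.58], [-1.31, 4.45], [0.11, 2.69], [-2.54, 2.54]. Speed limits (rad/s): [2.39, 2.39, 3.01, 3.14, 3.14, 3.14].

## Interface

Orientations are given as a rotation vector (axis times angle).
In Python, from workcell import ctrl gives the robot as it stands.
- The arm moves only by the tool move_arm, never from a script. Its argument "increments" is one flat list of numbers, 5 for each row, row after row: the closure in counts, from 0 (fully open) to 255 (shut), then the shift along the tool's x, y, z in mm, then the turn about the tool's z in degrees. In form: [grip, dx, dy, dz, yaw, grip, dx, dy, dz, yaw, ...]. A call has 1 to 12 rows; each row is the pose to reach, as a shift and turn from the pose measured when the call began, along the tool's axes at that moment; what a row does not reach only later rows make up. A row lasts 1/8 s, in which the tool goes at most 62.5 mm and 10.7 degrees, less where a joint would pass 70% of its speed; a pose out of reach is approached as far as the arm can. A call with a gripper value outside its range is refused whole. The fingers move at their own pace and stop on an object; the grip force is fixed at half the most. Time passes only in rows, so rows that repeat a pose let the fingers close. It gives the time, the measured TCP pose, the force and the opening at its end, in the units of the state.
- ctrl.get_obs(): the state, without advancing time (a new reading comes with each control period).
- ctrl.get_image(name): name is "side" or "top" or "wrist"; returns a dict with "frame" (384x512x3 uint8, red, green, blue), "vertical_fov" (degrees; the focal length in pixels is half the picture's height over the tangent of half this angle, whatever the lens; pixels are square), "cx", "cy" (the principal point, pixels), "pose" (4x4, takes a point from camera to world coordinates); the wrist camera has in their place "mount" (4x4, takes a point from camera to tool coordinates, whose origin is the TCP and whose axes are the flange's). Camera axes: x right, y down, z forward; pixel columns grow to the right and rows downward; lengths in mm; the calibration is good to about 2 mm. A picture is of the moment at which its call begins: read the wrist's pose just before it. There is no depth.
- ctrl.close_job(): hands the job in, once; it reports no verdict.
The state is a dict: "t": time; "qpos": joint angles; "qvel": joint speeds; "joint_torque": joint torques, N m; "ee_pos": TCP position; "orientation": TCP orientation; "ft_force": force on the tool from outside, world axes, zero at the start; "moment": the same for the moment, N m; "width": finger opening in mm.
Only numpy, scipy, OpenCV 4.12 (cv2) and the standard library are available. Lean on these libraries where they do the work, as an engineer would, in place of code of your own. Each camera call takes 0.05 s, during which the arm holds its last target.

## Working session

There is one attempt and no reset: what is moved stays moved. The work goes in short steps, Python scripts to look and compute and a tool call to move; the robot and the scene stay as the last step left them, time stands still between calls to the robot, and variables do not carry over. Pictures are saved under pics/ and viewed, and the job is handed in when it is done.

Besides the shell and the picture viewer there is one more tool, called after "Call:" by a JSON object that holds its "op" and its "data", one argument or row to a line. move_arm: Moves the arm, as the interface text tells. Its arguments: {"type":"object","properties":{"increments":{"type":"array","items":{"type":"number"}}},"required":["increments"]}

```bash
mkdir -p pics; ls
python3 - <<'E'
from workcell import ctrl
import cv2,numpy as np
o=ctrl.get_obs();print(o)
for n in("top","side","wrist"):
    d=ctrl.get_image(n);cv2.imwrite(f"pics/{n}0.png",d["frame"][:,:,::-1])
    print(n,{k:(v.tolist() if hasattr(v,'tolist') else v) for k,v in d.items() if k!="frame"})
E
```

```text
pics
{'t': 0.0, 'qpos': array([-1.21896755e+00,  4.23848470e-01,  1.63070507e+00, -1.33325297e-05,
        1.08860333e+00, -1.89985926e-02]), 'qvel': array([ 0.00085337, -0.00029858, -0.00055811, -0.00100058,  0.00036137,
        0.00092696]), 'joint_torque': array([ 1.17701718e-03, -5.44619465e+01, -2.73670989e+01,  6.45012874e-02,
        2.27942172e-02, -1.11659938e-04]), 'ee_pos': array([ 226.31642496, -581.97344041,  221.89101939]), 'orientation': array([-3.08622991e+00, -5.78888008e-01,  4.25091114e-04]), 'ft_force': array([-0.31397188, -0.32040864, -0.24453535]), 'moment': array([-0.01240272,  0.00942253, -0.01835644]), 'width': 87.88986775720863}
top {'vertical_fov': 53.27919470381774, 'cx': 262.4279093922647, 'cy': 193.58580208140086, 'pose': [[-0.0019816737098068055, -0.9941463795297331, 0.10802337264329252, 478.8237450628951], [-0.9995377489702861, 0.005246338199288341, 0.02994602342401551, 42.23750257805331], [-0.03033745791461207, -0.10791409548072238, -0.9936972308725915, 1004.3976256400775], [0.0, 0.0, 0.0, 1.0]]}
side {'vertical_fov': 57.183248265089006, 'cx': 255.31295299053303, 'cy': 186.06580263289166, 'pose': [[0.9691761899565048, -0.1114362452414198, 0.2197259112346272, 379.31387362057967], [-0.2458807496826874, -0.49360568010728983, 0.8342038656715152, -678.1186267477332], [0.015497411295850772, -0.8625168959575886, -0.5057908999090565, 536.576596614259], [0.0, 0.0, 0.0, 1.0]]}
wrist {'vertical_fov': 61.04047755457392, 'cx': 259.6619568090188, 'cy': 184.63411395681712, 'mount': [[-0.0003093806550539244, -0.9626935183897007, -0.27059396507325806, 73.08143020698718], [0.9999999466145973, -0.00032628900500860557, 1.750102484668576e-05, -0.7653013975204015], [-0.00010513995881023953, -0.270593945213012, 0.9626935679434265, -162.38919642064388], [0.0, 0.0, 0.0, 1.0]]}
```

View pics/top0.png

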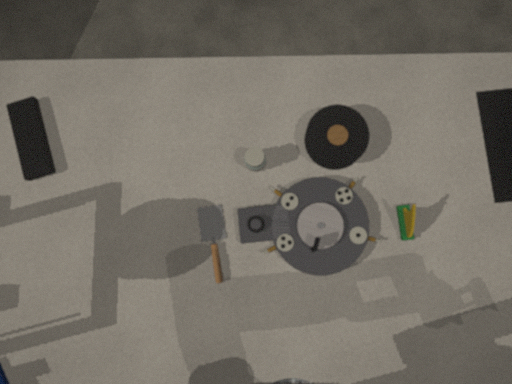

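View pics/side0.png

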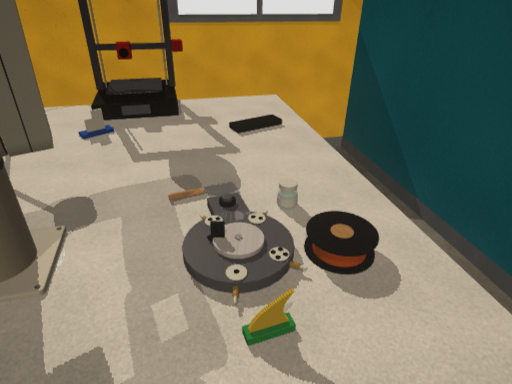

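View pics/wrist0.png

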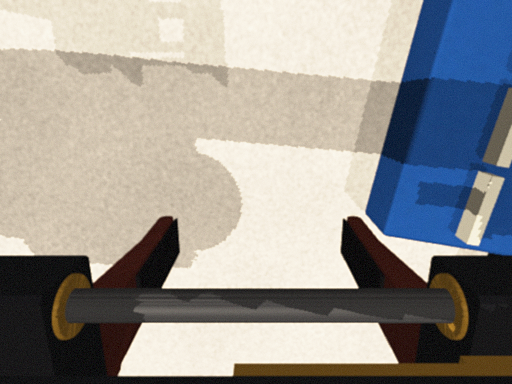

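Run:
```python
import cv2
a=cv2.imread("pics/top0.png")[160:290,200:430];cv2.imwrite("pics/topz.png",cv2.resize(a,None,fx=3.4,fy=3.4,interpolation=cv2.INTER_CUBIC))
a=cv2.imread("pics/side0.png")[170:310,160:320];cv2.imwrite("pics/sidez.png",cv2.resize(a,None,fx=4,fy=4,interpolation=cv2.INTER_CUBIC))
```

```text
(no output)
```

View pics/topz.png

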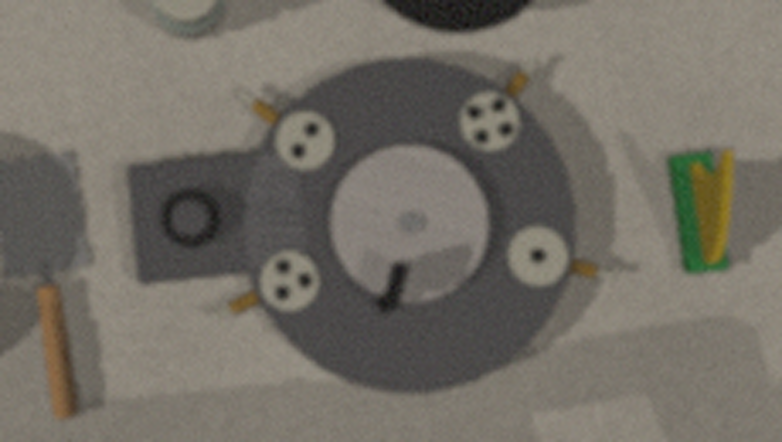

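View pics/sidez.png

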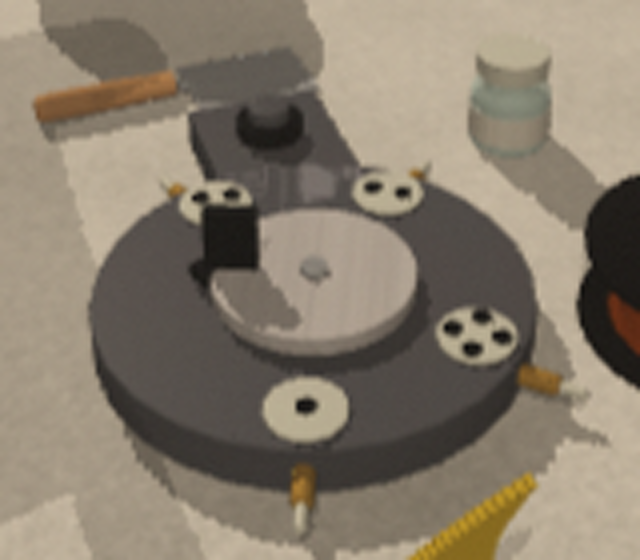

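The top view crop shows the three-dot plate at zoom (289,281), which is about (285,242.6) in the full image. The tab and pointer are at (395,290), the dial centre at (412,221) and the button at (191,218). Next I'll turn these pixels into positions.

```bash
cat > h.py <<'E'
import numpy as np,cv2
from workcell import ctrl
def ray(d,u,v,z,pose=None):
    P=d["pose"] if pose is None else pose
    P=np.array(P);f=d["frame"].shape[0]/2/np.tan(np.radians(d["vertical_fov"]/2))
    r=P[:3,:3]@np.array([(u-d["cx"])/f,(v-d["cy"])/f,1]);c=P[:3,3]
    return c+r*(z-c[2])/r[2]
def proj(d,p,pose=None):
    P=np.array(d["pose"] if pose is None else pose);f=d["frame"].shape[0]/2/np.tan(np.radians(d["vertical_fov"]/2))
    q=P[:3,:3].T@(np.array(p)-P[:3,3]);return np.array([d["cx"]+f*q[0]/q[2],d["cy"]+f*q[1]/q[2]])
E
python3 - <<'E'
from h import *
from scipy.optimize import least_squares
np.set_printoptions(precision=1,suppress=True)
T=ctrl.get_image("top");S=ctrl.get_image("side")
tz=lambda u,v:((u+.5)/3.4-.5+200,(v+.5)/3.4-.5+160)
sz=lambda u,v:((u+.5)/4-.5+160,(v+.5)/4-.5+170)
pt={"c":(412,221,42),"p2":(305,140,33),"p4":(490,121,33),"p1":(538,256,33),"p3":(289,281,33),"btn":(191,218,45),"tip":(385,306,46),"tabtop":(402,270,82)}
ps={"c":(316,268,42),"p2":(387,191,33),"p4":(477,335,33),"p1":(306,410,33),"p3":(216,203,33),"btn":(270,110,50),"tip":(196,268,46)}
W={}
for n,(u,v,z) in pt.items(): W[n]=ray(T,*tz(u,v),z);print("top",n,W[n])
for n,(u,v,z) in ps.items(): print("side",n,ray(S,*sz(u,v),z))
# fit selector pose from both views
ang={"p2":45,"p4":-45,"p3":110,"p1":-110}
def world(x,n):
    cx,cy,th=x
    if n=="c":return np.array([cx,cy,42])
    a=th+np.radians(ang[n]);return np.array([cx+98*np.cos(a),cy+98*np.sin(a),33])
for use in("ts","t","s"):
    def res(x):
        r=[]
        for n in("c","p2","p4","p3","p1"):
            w=world(x,n)
            if "t" in use:r+=list(proj(T,w)-tz(*pt[n][:2]))
            if "s" in use:r+=list(proj(S,w)-sz(*ps[n][:2]))
        return r
    s=least_squares(res,[450,-50,0],x_scale=[1,1,.01]);print(use,s.x[:2],np.degrees(s.x[2]),np.round(np.array(s.fun),1),world(s.x,"p3"))
E
```

```text
top c [504.7 -74.5  42. ]
top p2 [565.5   3.   33. ]
top p4 [ 579.1 -134.9   33. ]
top p1 [ 478.9 -167.6   33. ]
top p3 [460.9  15.9  33. ]
top btn [507.2  87.8  45. ]
top tip [443.  -53.3  46. ]
top tabtop [469.4 -62.   82. ]
side c [503.1 -70.   42. ]
side p2 [563.3   4.6  33. ]
side p4 [ 577.3 -134.    33. ]
side p1 [ 477.4 -167.8   33. ]
side p3 [459.5  15.8  33. ]
side btn [505.6  85.7  50. ]
side tip [437.8 -59.9  46. ]
ts [502.6 -72.5] 5.666264466882257 [-0.8  0.8 -0.   0.7 -0.1  0.3  0.7  0.2 -0.1  0.3  0.6  0.1  0.   0.3
  0.3 -0.1 -0.   0.2  0.4 -0.2] [460.1  15.8  33. ]
t [503.6 -73. ] 5.63727342657455 [-0.6  0.4  0.1 -0.1  0.1 -0.1  0.2 -0.1  0.2 -0.1] [461.2  15.3  33. ]
s [501.9 -71.8] 5.757349614269949 [-0.4  0.6  0.3  0.1  0.2 -0.1 -0.1 -0.2  0.1 -0.4] [459.3  16.5  33. ]
```

Both views agree: the axis is at about (502.6,-72.5) with a yaw of 5.7°. The pointer is at a world angle of about 162° and the target is 115.7°, so the dial turns about 46° clockwise. Fingertip face will be square to the tab, with tool x along the push.

```bash
cat >> h.py <<'E'
from scipy.spatial.transform import Rotation as R
C=np.array([502.6,-72.5])
def contact(phi,d,r=46,z=56):
    p=np.radians(phi);u=np.array([np.cos(p),np.sin(p)]);t=np.array([np.sin(p),-np.cos(p)])
    return [*(C+r*u-d*t),z,phi-90]
def inc(target,o=None):
    o=o or ctrl.get_obs();Rm=R.from_rotvec(o["orientation"]).as_matrix()
    a=np.degrees(np.arctan2(Rm[1,0],Rm[0,0]))
    return np.round(np.r_[Rm.T@(np.array(target[:3])-o["ee_pos"]),(a-target[3]+180)%360-180],1)
def st():
    o=ctrl.get_obs();Rm=R.from_rotvec(o["orientation"]).as_matrix()
    print("t",round(o["t"],2),"pos",o["ee_pos"].round(1),"xang",round(np.degrees(np.arctan2(Rm[1,0],Rm[0,0])),1),"zax",Rm[:,2].round(3),"F",o["ft_force"].round(1),"w",round(o["width"],1),"q",o["qpos"].round(2))
    return o
E
python3 - <<'E'
from h import *
o=st();print(contact(162,40,z=222),inc(contact(162,40,z=222),o))
E
```

```text
t 0.25 pos [ 226.4 -582.3  222.3] xang 21.2 zax [-0.     0.001 -1.   ] F [-0.3 -0.3 -0.4] w 87.9 q [-1.22  0.42  1.63  0.    1.09 -0.02]
[np.float64(446.49072047542506), np.float64(-96.32747891055855), 222, 72] [ 381.2 -373.2    0.6  -50.8]
```

Call:
{"op": "move_arm", "data": {
  "increments": [255,38,-37,0,-5,255,76,-75,0,-10,255,114,-112,0,-15,255,152,-149,0,-20,255,190,-186,0,-25,255,229,-224,0,-30,255,267,-261,0,-36,255,305,-299,0,-41,255,343,-336,0,-46,255,381,-373,0,-51,255,381,-373,0,-51,255,381,-373,0,-51]
}}

```text
t: 1.75
ee_pos: [446.1, -96.6, 222.5]
orientation: [-2.537, -1.852, 0.0]
ft_force: [0.2, -1.0, -0.3]
width: 0.2
```

Run:
```python
from h import *
o=st();d=ctrl.get_image("wrist");cv2.imwrite("pics/w1.png",d["frame"][:,:,::-1]);print(inc(contact(162,40,z=56),o))
d=ctrl.get_image("side");cv2.imwrite("pics/s1.png",d["frame"][:,:,::-1])
```

```text
t 1.75 pos [446.1 -96.6 222.5] xang 72.3 zax [-0.001  0.    -1.   ] F [ 0.2 -1.  -0.3] w 0.2 q [-0.24  0.17  1.99  0.    0.98  0.07]
[  0.3   0.4 166.5   0.3]
```

View pics/w1.png

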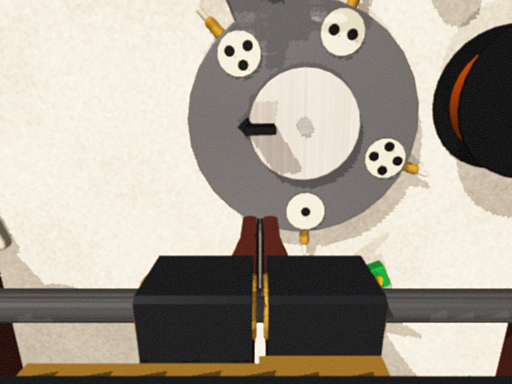

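View pics/s1.png

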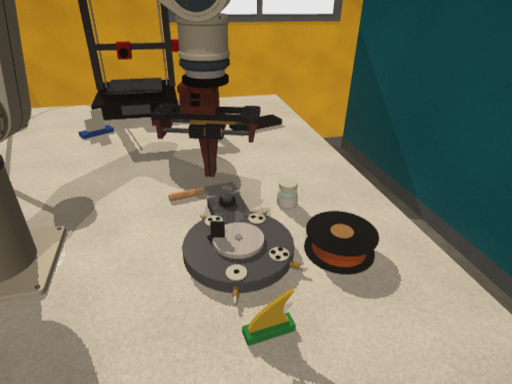

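The wrist view shows the dial centre at (305,127), the pointer tip at (239,127), plate 3 at (239,53) and the shut fingers clear of everything. I'll refine the position estimate with it.

Run:
```python
from h import *
from scipy.optimize import least_squares
np.set_printoptions(precision=1,suppress=True)
o=ctrl.get_obs();d=ctrl.get_image("wrist")
M=np.eye(4);M[:3,:3]=R.from_rotvec(o["orientation"]).as_matrix();M[:3,3]=o["ee_pos"];P=M@np.array(d["mount"])
px={"c":(305.5,127),"p2":(342.5,31),"p4":(385,158),"p1":(305,211),"p3":(239,53.5)}
ang={"p2":45,"p4":-45,"p3":110,"p1":-110}
def world(x,n):
    if n=="c":return np.array([x[0],x[1],42])
    a=x[2]+np.radians(ang[n]);return np.array([x[0]+98*np.cos(a),x[1]+98*np.sin(a),33])
s=least_squares(lambda x:np.concatenate([proj(d,world(x,n),P)-px[n] for n in px]),[502,-72,.1],x_scale=[1,1,.01])
print(s.x[:2],np.degrees(s.x[2]),s.fun)
w=ray(d,239,127.5,46,P)[:2]-s.x[:2];print("tip",np.hypot(*w),np.degrees(np.arctan2(w[1],w[0])))
a=d["frame"][20:240,170:430,::-1];cv2.imwrite("pics/w1z.png",cv2.resize(a,None,fx=2.7,fy=2.7,interpolation=cv2.INTER_CUBIC))
```

```text
[501.6 -72. ] 5.666886592827984 [-1.1 -1.2  0.3  0.8  0.3  0.1  0.5  0.2 -0.1  0.1]
tip 67.89295231819904 163.32223890764757
```

View pics/w1z.png

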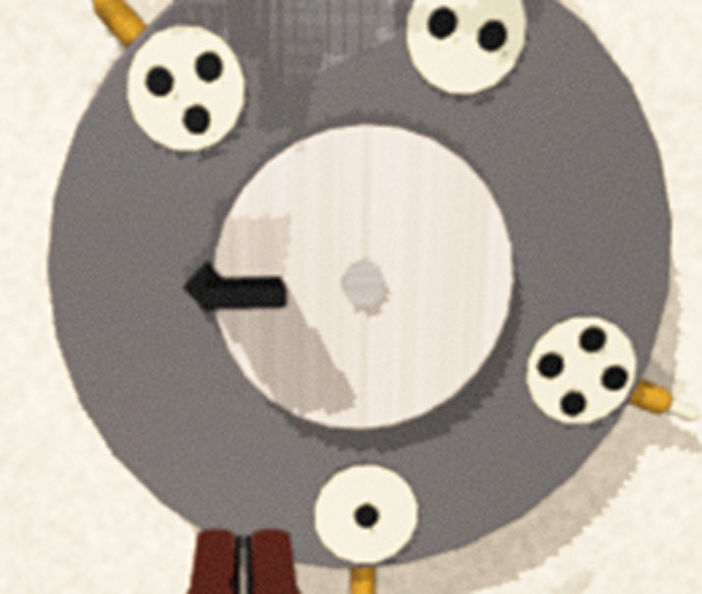

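Call:
{"op": "move_arm", "data": {
  "increments": [255,0,0,30,0,255,0,0,70,0,255,0,0,110,0,255,0,0,140,0,255,0,0,157,0,255,0,0,165,0,255,0,0,166,0]
}}

```text
t: 2.78
ee_pos: [445.7, -98.1, 56.4]
orientation: [-2.54, -1.847, 0.0]
ft_force: [0.3, -0.3, -1.1]
width: 0.3
```

```bash
sed -i 's/^C=.*/C=np.array([502.2,-72.3])/' h.py
python3 - <<'E'
from h import *
o=st()
for p,d in((163,20),(163,14),(160,14),(155,14),(150,14),(145,14),(140,14),(135,14),(130,14),(125,14),(121,14)):print(p,inc(contact(p,d),o))
E
```

```text
t 2.77 pos [445.7 -98.1  56.4] xang 72.1 zax [-0.001  0.001 -1.   ] F [ 0.3 -0.3 -1.1] w 0.3 q [-0.24  0.47  2.09  0.    0.58  0.07]
163 [21.2  0.2  0.4 -0.9]
163 [27.2  0.1  0.4 -0.9]
160 [29.6 -0.6  0.4  2.1]
155 [33.7 -1.5  0.4  7.1]
150 [37.9 -2.1  0.4 12.1]
145 [42.1 -2.2  0.4 17.1]
140 [46.3 -2.   0.4 22.1]
135 [50.4 -1.5  0.4 27.1]
130 [54.5 -0.6  0.4 32.1]
125 [58.5  0.7  0.4 37.1]
121 [61.6  2.   0.4 41.1]
```

Call:
{"op": "move_arm", "data": {
  "increments": [255,10,0,0,0,255,17,0,0,-1,255,21,0,0,-1,255,24,0,0,-1,255,27,0,0,-1,255,29,0,0,1,255,31,-1,0,3,255,33,-1,0,6,255,35,-1.5,0,8,255,37,-2,0,10,255,38,-2,0,12,255,38,-2,0,12]
}}

```text
t: 4.28
ee_pos: [455.1, -61.3, 56.4]
orientation: [-2.719, -1.571, 0.001]
ft_force: [-1.6, -2.2, -0.8]
width: 0.4
```

```bash
cat >> h.py <<'E'
def look(name):
    o=st();d=ctrl.get_image("wrist");M=np.eye(4);M[:3,:3]=R.from_rotvec(o["orientation"]).as_matrix();M[:3,3]=o["ee_pos"]
    P=M@np.array(d["mount"]);cv2.imwrite(f"pics/{name}.png",d["frame"][:,:,::-1]);return o,d,P
E
python3 - <<'E'
from h import *
o,d,P=look("w2")
for p,dd in((150,14),(145,14),(140,14),(135,14),(130,14),(125,14),(121,14)):print(p,inc(contact(p,dd),o))
E
```

```text
t 4.28 pos [455.1 -61.3  56.4] xang 60.0 zax [-0.002  0.001 -1.   ] F [-1.6 -2.2 -0.8] w 0.4 q [-0.16  0.47  2.08  0.    0.59  0.36]
150 [-0.   0.3  0.4  0. ]
145 [ 4.1 -0.8  0.4  5. ]
140 [ 8.2 -1.5  0.4 10. ]
135 [12.4 -1.8  0.4 15. ]
130 [16.6 -1.7  0.4 20. ]
125 [20.7 -1.3  0.4 25. ]
121 [24.1 -0.7  0.4 29. ]
```

View pics/w2.png

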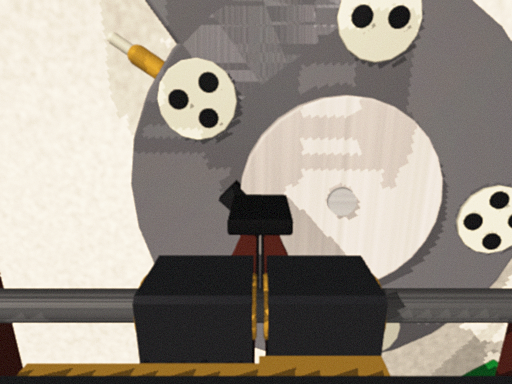

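The finger is flush against the tab (edges parallel) at about 2.5 N. I'll continue.

Call:
{"op": "move_arm", "data": {
  "increments": [255,2,-0.4,0,2.5,255,4,-0.8,0,5,255,6,-1.2,0,7.5,255,8,-1.5,0,10,255,10.5,-1.7,0,12.5,255,12.5,-1.8,0,15,255,14.5,-1.8,0,17.5,255,16.5,-1.7,0,20,255,18.5,-1.5,0,22.5,255,20.5,-1.3,0,25,255,20.5,-1.3,0,25]
}}

```text
t: 5.7
ee_pos: [463.8, -42.7, 56.2]
orientation: [-2.994, -0.947, 0.003]
ft_force: [-2.3, 0.1, -0.7]
width: 0.2
```

Run:
```python
from h import *
o,d,P=look("w3")
for n in("top","side"):cv2.imwrite(f"pics/{n}3.png",ctrl.get_image(n)["frame"][:,:,::-1])
a=cv2.imread("pics/side3.png")[170:310,160:320];cv2.imwrite("pics/side3z.png",cv2.resize(a,None,fx=4,fy=4,interpolation=cv2.INTER_CUBIC))
for p,dd in((125,14),(121,14),(118,14),(116,14)):print(p,inc(contact(p,dd),o))
```

```text
t 5.7 pos [463.8 -42.7  56.2] xang 35.1 zax [-0.002  0.001 -1.   ] F [-2.3  0.1 -0.7] w 0.2 q [-0.12  0.48  2.07  0.    0.59  0.84]
125 [0.5 0.3 0.2 0.1]
121 [ 3.7 -0.5  0.2  4.1]
118 [ 6.2 -1.   0.2  7.1]
116 [ 7.9 -1.3  0.2  9.1]
```

View pics/w3.png

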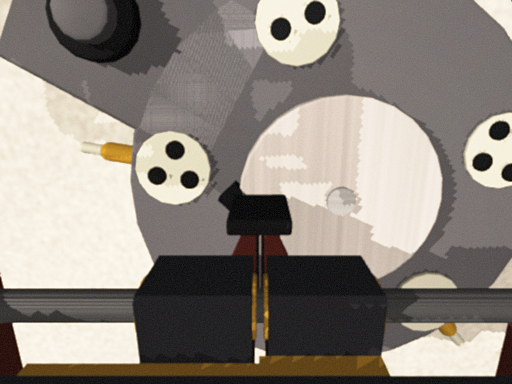

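View pics/side3z.png

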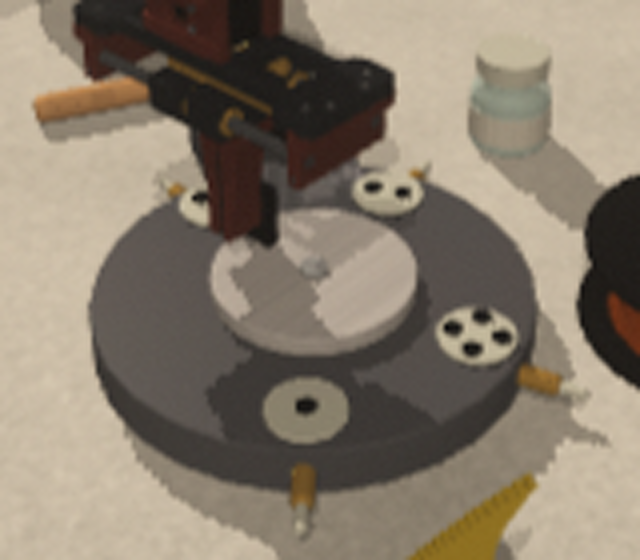

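Run:
```python
from h import *
o,d,P=look("w3b")
a=d["frame"][120:260,180:400,::-1];cv2.imwrite("pics/w3z.png",cv2.resize(a,None,fx=3.6,fy=3.6,interpolation=cv2.INTER_CUBIC))
def m(phi,r,s,z):
    p=np.radians(phi);return [C[0]+r*np.cos(p)+s*np.sin(p),C[1]+r*np.sin(p)-s*np.cos(p),z]
for phi in(120,123,125,127):
    print(phi,"foot",proj(d,m(phi,31,4,42),P).round(1),proj(d,m(phi,61,4,42),P).round(1),"top",proj(d,m(phi,31,4,82),P).round(1),proj(d,m(phi,61,4,82),P).round(1),proj(d,m(phi,31,-4,82),P).round(1),proj(d,m(phi,61,-4,82),P).round(1),"tip",proj(d,m(phi,70,0,44),P).round(1))
print(proj(d,[*C,42],P), [proj(d,m(115.67,98,0,33),P)])
```

```text
t 5.85 pos [463.9 -42.8  56.3] xang 35.1 zax [-0.002  0.001 -1.   ] F [-2.4  0.3 -0.9] w 0.4 q [-0.12  0.48  2.07  0.    0.59  0.84]
120 foot [289.  188.9] [236.1 184.3] top [296.6 214.3] [229.6 208.6] [294.5 230.8] [228.5 225.2] tip [219.3 190.7]
123 foot [288.4 191.6] [235.5 189.7] top [295.8 217.7] [228.9 215.3] [294.6 234.1] [228.7 231.8] tip [219.1 196.9]
125 foot [288.1 193.4] [235.2 193.3] top [295.4 219.9] [228.6 219.7] [294.8 236.3] [229.  236.1] tip [219.2 201. ]
127 foot [287.8 195.2] [235.1 196.8] top [295.  222.1] [228.5 224.1] [295.1 238.4] [229.5 240.4] tip [219.4 205.1]
[342.22198929 200.2227314 ] [array([174.90820792, 169.10561191])]
```

View pics/w3z.png

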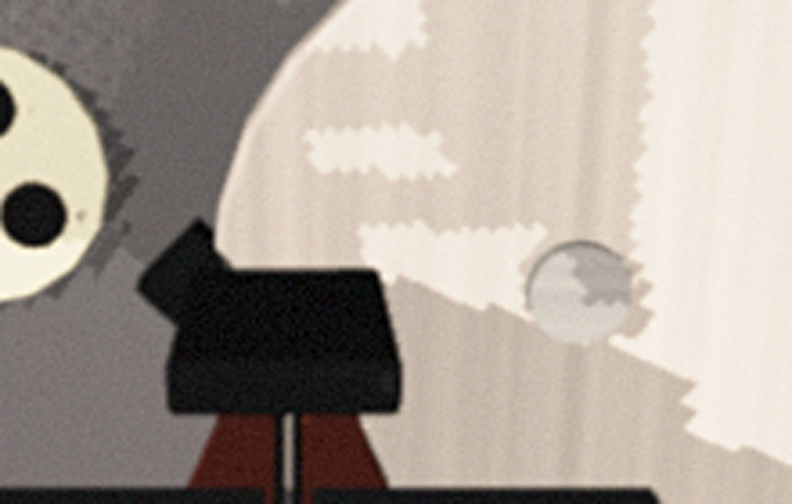

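The dial reads about 125.2°, which matches the flush finger pose. Next I'll push to about 116°, then back off and check.

Call:
{"op": "move_arm", "data": {
  "increments": [255,2,-0.3,0,2,255,4,-0.6,0,4,255,5.5,-0.9,0,6,255,6.5,-1.1,0,7.5,255,7.4,-1.2,0,8.6,255,7.6,-1.2,0,9,255,7.6,-1.2,0,9,255,7.6,-1.2,0,9]
}}

```text
t: 6.9
ee_pos: [469.3, -37.5, 56.2]
orientation: [-3.059, -0.71, 0.003]
ft_force: [-3.2, 1.0, -0.4]
width: 0.4
```

Run:
```python
from h import *
o,d,P=look("w4")
for p,dd in((116,14),(115.5,14),(115.5,34)):print(p,inc(contact(p,dd),o))
```

```text
t 6.9 pos [469.3 -37.5  56.2] xang 26.1 zax [-0.002  0.001 -1.   ] F [-3.2  1.  -0.4] w 0.4 q [-0.11  0.49  2.06  0.    0.6   1.01]
116 [ 0.3 -0.3  0.2  0.1]
115.5 [ 0.7 -0.4  0.2  0.6]
115.5 [-19.3  -0.6   0.2   0.6]
```

Now I'll back off along -x, rise and look from above.

Call:
{"op": "move_arm", "data": {
  "increments": [255,-8,0,0,0,255,-20,0,0,0,255,-30,0,-10,0,255,-40,0,-50,0,255,-48,0,-100,0,255,-50,0,-135,0,255,-50,0,-145,0,255,-50,0,-145,0,255,-50,0,-145,0]
}}

```text
t: 8.07
ee_pos: [423.9, -59.5, 200.1]
orientation: [-3.058, -0.709, 0.006]
ft_force: [0.2, 0.0, -0.5]
width: 0.4
```

Run:
```python
from h import *
o,d,P=look("w5")
a=d["frame"][0:230,130:430,::-1];cv2.imwrite("pics/w5z.png",cv2.resize(a,None,fx=2.6,fy=2.6,interpolation=cv2.INTER_CUBIC))
t=ctrl.get_image("top");cv2.imwrite("pics/t5z.png",cv2.resize(t["frame"][160:290,200:430,::-1],None,fx=3.4,fy=3.4,interpolation=cv2.INTER_CUBIC))
s=ctrl.get_image("side");cv2.imwrite("pics/s5z.png",cv2.resize(s["frame"][170:310,160:320,::-1],None,fx=4,fy=4,interpolation=cv2.INTER_CUBIC))
import pickle;pickle.dump((d,P,o),open("w5.pkl","wb"))
```

```text
t 8.07 pos [423.9 -59.5 200.1] xang 26.1 zax [-0.004  0.001 -1.   ] F [ 0.2  0.  -0.5] w 0.4 q [-0.17  0.17  2.06  0.    0.92  0.95]
```

View pics/w5z.png

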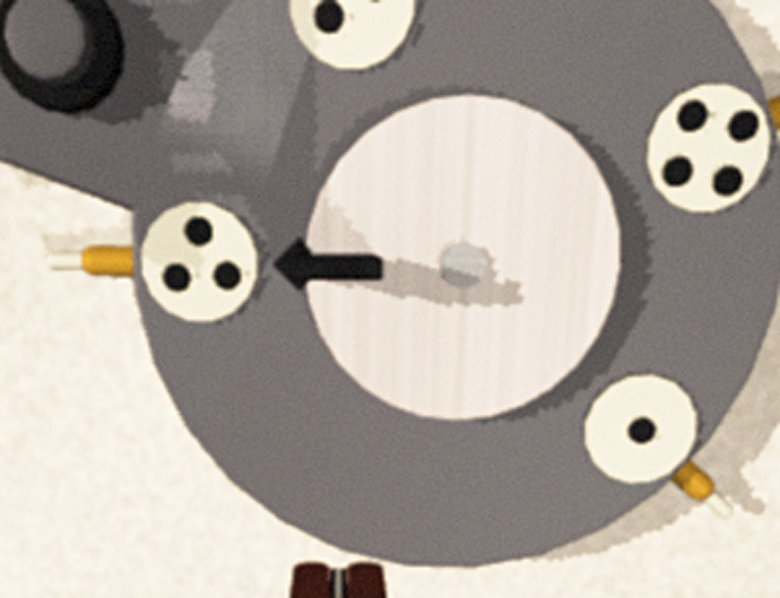

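View pics/t5z.png

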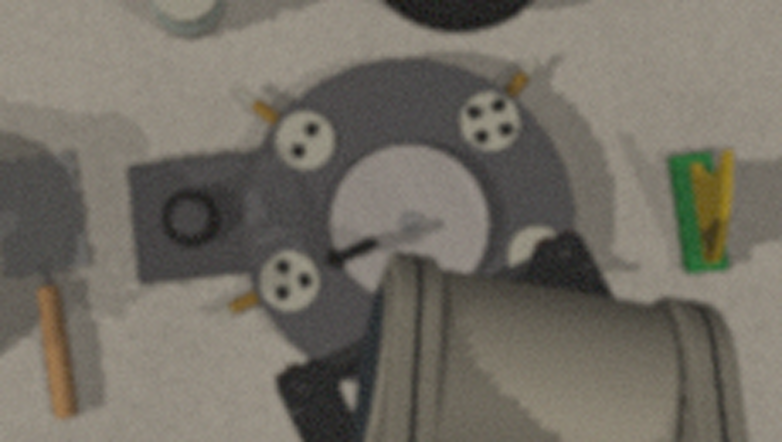

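The pointer now points at plate 3. In the crop the tip is at (276,264), the plate centre at (200,261) and the hub at (465,264). I'll quantify it.

```bash
python3 - <<'E'
from h import *
import pickle
from scipy.optimize import least_squares
d,P,o=pickle.load(open("w5.pkl","rb"))
f=lambda u,v:((u+.5)/2.6-.5+130,(v+.5)/2.6-.5)
g=cv2.cvtColor(d["frame"],cv2.COLOR_RGB2GRAY);hsv=cv2.cvtColor(d["frame"],cv2.COLOR_RGB2HSV)
px={"p3":f(200,261.5),"p4":f(711,148),"p1":f(641,429)}
ang={"p4":-45,"p3":110,"p1":-110}
def world(x,n):
    a=x[2]+np.radians(ang[n]);return np.array([x[0]+98*np.cos(a),x[1]+98*np.sin(a),33])
s=least_squares(lambda x:np.concatenate([proj(d,world(x,n),P)-px[n] for n in px]),[502,-72,.1],x_scale=[1,1,.01])
c=s.x[:2];print(c,np.degrees(s.x[2]),s.fun.round(1),"target",110+np.degrees(s.x[2]))
# dial circle fit: bright disc edge
u=np.radians(np.arange(-60,100,10))
print("disc proj",proj(d,[*c,42],P))
A=lambda p,q:np.degrees(np.arctan2(*(p-q)[1::-1][[0,1]]))
for z in(42,45,48):
    tip=ray(d,*f(276,264.5),z,P)[:2];w=tip-c;print(z,"tip r",np.hypot(*w),"ang",np.degrees(np.arctan2(w[1],w[0])))
w=ray(d,*f(200,261.5),33,P)[:2]-c;print("p3",np.hypot(*w),np.degrees(np.arctan2(w[1],w[0])))
# tab direction via foot/top edges
for phi in(114,115,116,117):
    def m(r,s_,z):
        p=np.radians(phi);return [c[0]+r*np.cos(p)+s_*np.sin(p),c[1]+r*np.sin(p)-s_*np.cos(p),z]
    F=lambda q:(((proj(d,q,P)-[130,0]+.5)*2.6)-.5).round(1)
    print(phi,"tip",F(m(70,0,45)),"top",F(m(31,4,82)),F(m(31,-4,82)),F(m(61,-4,82)),F(m(61,4,82)),"foot",F(m(31,4,42)),F(m(61,4,42)),"aim33",F(m(98,0,33)))
E
python3 - <<'E'
import cv2
a=cv2.imread("pics/w5.png")[80:125,180:320]
cv2.imwrite("pics/w5zz.png",cv2.resize(a,None,fx=5.7,fy=5.7,interpolation=cv2.INTER_CUBIC))
E
```

```text
[502.05006652 -71.08780226] 5.581696932892897 [ 0.  -0.1 -0.3  0.1  0.3  0. ] target 115.5816969328929
disc proj [307.99492772 101.32748702]
42 tip r 68.74939593007167 ang 116.17700372021504
45 tip r 68.52781127813329 ang 116.10897502039275
48 tip r 68.3063238593032 ang 116.04050504911118
p3 98.03112573088926 115.65798521012279
114 tip [271.9 257.2] top [385.2 251.1] [383.9 276.9] [290.7 273.3] [291.3 247.6] foot [379.6 249.7] [297.4 246.6] aim33 [199.9 253.7]
115 tip [271.9 260.6] top [384.9 252.9] [384.  278.6] [290.9 276.8] [291. 251.] foot [379.4 251.3] [297.2 249.6] aim33 [200.  258.4]
116 tip [271.9 264.1] top [384.6 254.6] [384.2 280.3] [291.2 280.1] [290.8 254.5] foot [379.1 252.8] [297.  252.6] aim33 [200.1 263.1]
117 tip [272.  267.6] top [384.4 256.4] [384.4 282. ] [291.4 283.5] [290.7 257.9] foot [378.9 254.3] [296.9 255.7] aim33 [200.4 267.8]
```

View pics/w5zz.png

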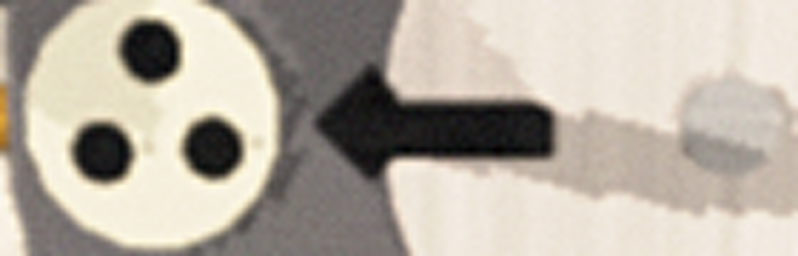

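View pics/s5z.png

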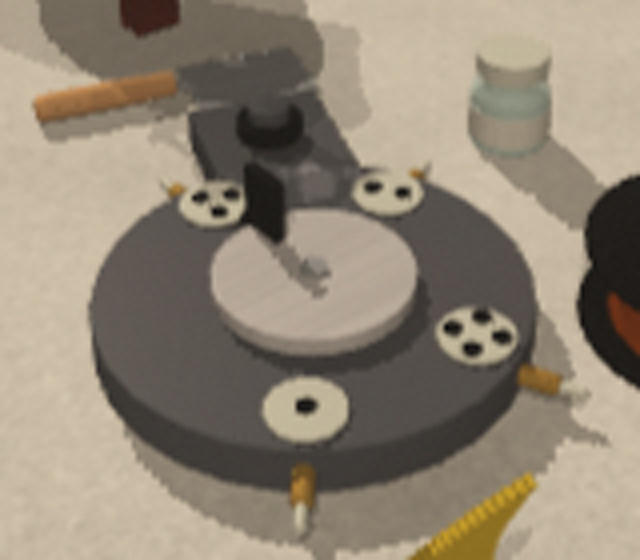

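The pointer sits within about 0.5° (0.9 mm at the plate) of the plate's middle. Next is the button, starting with a closer look.

Call:
{"op": "move_arm", "data": {
  "increments": [255,14,-24,0,0,255,28,-48,0,0,255,42,-72,0,0,255,55,-96,0,0,255,55,-96,0,0,255,55,-96,0,0]
}}

```text
t: 8.98
ee_pos: [430.9, 50.6, 199.7]
orientation: [-3.058, -0.71, 0.009]
ft_force: [-0.6, 0.7, -0.7]
width: 0.3
```

Run:
```python
from h import *
import pickle
o,d,P=look("w6")
pickle.dump((d,P,o),open("w6.pkl","wb"))
s=ctrl.get_image("side");pickle.dump(s,open("s6.pkl","wb"))
cv2.imwrite("pics/s6z.png",cv2.resize(s["frame"][170:240,180:280,::-1],None,fx=8,fy=8,interpolation=cv2.INTER_CUBIC))
```

```text
t 8.97 pos [430.9  50.6 199.7] xang 26.2 zax [-0.006  0.001 -1.   ] F [-0.6  0.7 -0.7] w 0.3 q [0.09 0.18 2.05 0.   0.92 1.2 ]
```

View pics/w6.png

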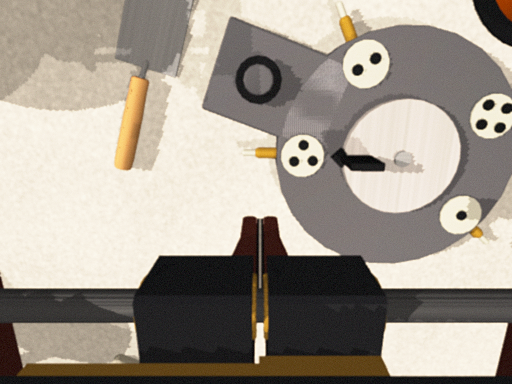

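View pics/s6z.png

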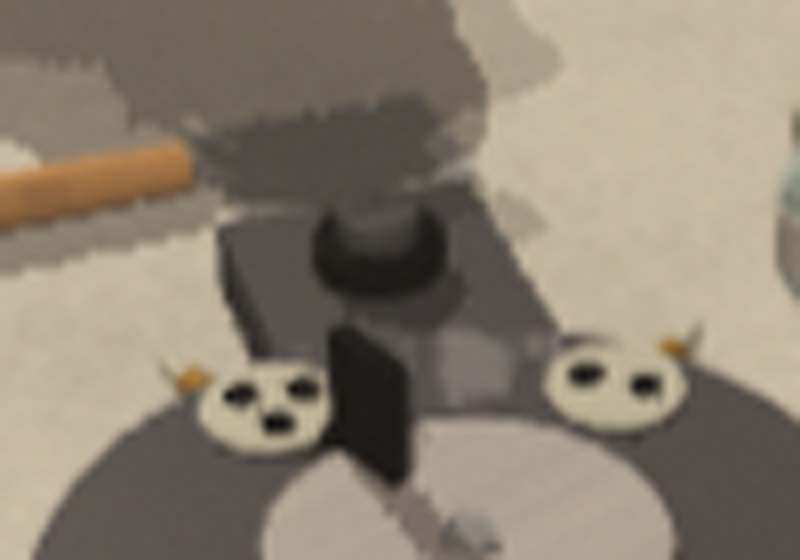

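Run:
```python
from h import *
import pickle
from scipy.optimize import least_squares
d,P,o=pickle.load(open("w6.pkl","rb"));s=pickle.load(open("s6.pkl","rb"));T=ctrl.get_image("top");d5,P5,_=pickle.load(open("w5.pkl","rb"))
sz=lambda u,v:((u+.5)/8-.5+180,(v+.5)/8-.5+170)
for z in(35,40,45,50):print(z,"wrist",ray(d,258,79,z,P).round(1),"w5",ray(d5,(45.5)/2.6-.5+130,38.5/2.6-.5,z,P5).round(1),"top",ray(T,(191.5)/3.4-.5+200,218.5/3.4-.5+160,z).round(1),"side",ray(s,*sz(378,222),z).round(1))
a=d["frame"][10:150,190:330,::-1];cv2.imwrite("pics/w6z.png",cv2.resize(a,None,fx=4.2,fy=4.2,interpolation=cv2.INTER_CUBIC)*1)
a=np.clip(cv2.resize(a,None,fx=4.2,fy=4.2,interpolation=cv2.INTER_CUBIC).astype(float)*1.8,0,255);cv2.imwrite("pics/w6z.png",a)
# plate3 check
print("p3",ray(d,302,156,33,P),"hub",ray(d,403,158,42,P),"tip",ray(d,333,155.5,45,P))
```

```text
35 wrist [506.2  90.8  35. ] w5 [505.4  96.1  35. ] top [507.5  88.3  35. ] side [508.6 108.5  35. ]
40 wrist [506.1  90.7  40. ] w5 [505.2  94.2  40. ] top [507.4  88.1  40. ] side [507.3 100.6  40. ]
45 wrist [505.9  90.6  45. ] w5 [505.   92.3  45. ] top [507.2  87.8  45. ] side [506.   92.8  45. ]
50 wrist [505.8  90.5  50. ] w5 [504.7  90.4  50. ] top [507.1  87.6  50. ] side [504.7  84.9  50. ]
p3 [458.68095609  17.4565269   33.        ] hub [502.32192129 -71.96984371  42.        ] tip [473.99846788  -7.31032088  45.        ][ WARN:0@2.439] global loadsave.cpp:1063 imwrite_ Unsupported depth image for selected encoder is fallbacked to CV_8U.
```

View pics/w6z.png

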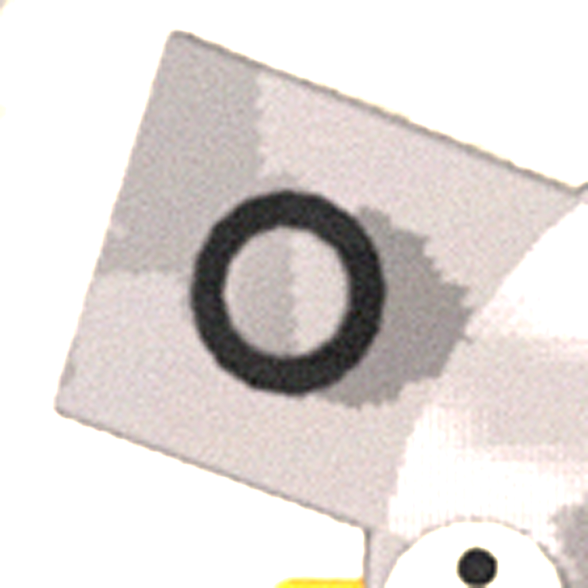

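Run:
```python
from h import *
o=st();print(inc([506,90,62,26.2],o))
```

```text
t 9.12 pos [431.1  50.2 200. ] xang 26.1 zax [-0.005  0.001 -1.   ] F [ 0.5  0.9 -0.5] w 1.1 q [0.09 0.18 2.05 0.   0.92 1.2 ]
[ 8.530e+01 -2.400e+00  1.377e+02 -1.000e-01]
```

Call:
{"op": "move_arm", "data": {
  "increments": [255,30,-1,0,0,255,60,-2,0,0,255,85,-2.4,10,0,255,85,-2.4,50,0,255,85,-2.4,90,0,255,85,-2.4,120,0,255,85,-2.4,134,0,255,85,-2.4,138,0,255,85,-2.4,138,0]
}}

```text
t: 10.25
ee_pos: [506.3, 89.8, 62.3]
orientation: [-3.059, -0.708, 0.006]
ft_force: [-0.0, 0.7, -0.1]
width: 0.8
```

Run:
```python
from h import *
o=st();s=ctrl.get_image("side");cv2.imwrite("pics/s7z.png",cv2.resize(s["frame"][150:240,180:280,::-1],None,fx=6,fy=6,interpolation=cv2.INTER_CUBIC))
```

```text
t 10.25 pos [506.3  89.8  62.3] xang 26.1 zax [-0.004  0.001 -1.   ] F [-0.   0.7 -0.1] w 0.8 q [0.15 0.52 1.96 0.   0.67 1.26]
```

View pics/s7z.png

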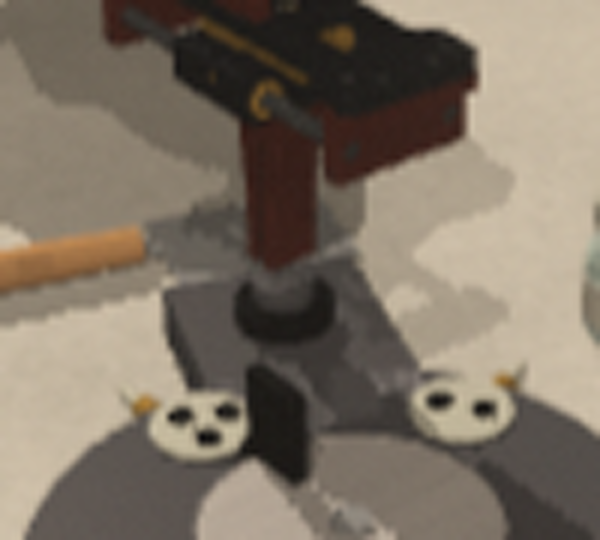

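The fingertip is right over the button. I'll descend in small steps, watching the force.

Call:
{"op": "move_arm", "data": {
  "increments": [255,0,0,4,0,255,0,0,8,0,255,0,0,11,0,255,0,0,13,0,255,0,0,14,0,255,0,0,14,0]
}}

```text
t: 11.05
ee_pos: [506.5, 89.9, 48.7]
orientation: [-3.059, -0.708, 0.005]
ft_force: [-0.6, -1.9, 4.4]
width: 0.5
```

Call:
{"op": "move_arm", "data": {
  "increments": [255,0,0,1,0,255,0,0,2,0,255,0,0,2,0]
}}

```text
t: 11.42
ee_pos: [506.6, 89.9, 46.7]
orientation: [-3.059, -0.708, 0.004]
ft_force: [-0.7, -0.1, 4.9]
width: 0.7
```

Call:
{"op": "move_arm", "data": {
  "increments": [255,0,0,1,0,255,0,0,2,0,255,0,0,2,0]
}}

```text
t: 11.8
ee_pos: [506.7, 89.9, 46.0]
orientation: [-3.059, -0.708, 0.004]
ft_force: [-4.2, -0.7, 20.7]
width: 0.3
```

It reached the hard stop at z=46 with 20.7 N, so the button is fully down. Now I'll release it.

Call:
{"op": "move_arm", "data": {
  "increments": [255,0,0,-2,0,255,0,0,-6,0,255,0,0,-12,0,255,0,0,-30,0,255,0,0,-70,0,255,0,0,-110,0,255,-40,0,-150,0,255,-80,0,-155,0,255,-90,0,-155,0,255,-90,0,-155,0,255,-90,0,-155,0]
}}

```text
t: 13.18
ee_pos: [427.3, 50.5, 200.9]
orientation: [-3.059, -0.708, 0.004]
ft_force: [-0.2, -0.0, 0.7]
width: 0.5
```

Run:
```python
from h import *
o,d,P=look("w8")
s=ctrl.get_image("side");cv2.imwrite("pics/s8.png",s["frame"][:,:,::-1])
cv2.imwrite("pics/s8z.png",cv2.resize(s["frame"][170:310,160:320,::-1],None,fx=4,fy=4,interpolation=cv2.INTER_CUBIC))
```

```text
t 13.18 pos [427.3  50.5 200.9] xang 26.1 zax [-0.003  0.002 -1.   ] F [-0.2 -0.   0.7] w 0.5 q [0.09 0.17 2.06 0.   0.92 1.2 ]
```

View pics/w8.png

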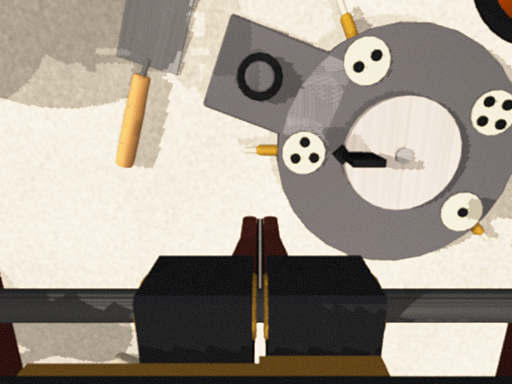

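View pics/s8.png

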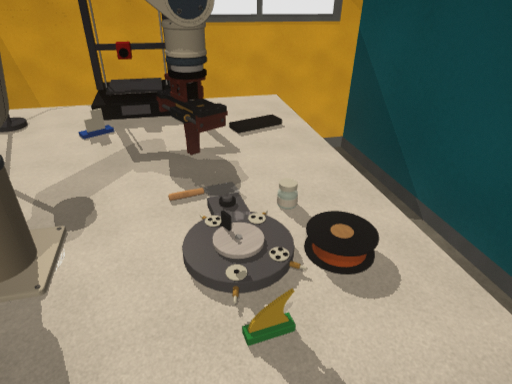

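View pics/s8z.png

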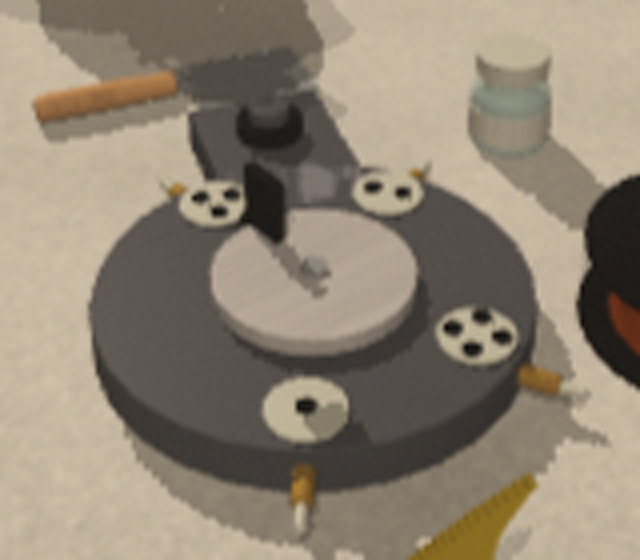

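The dial has not moved: the wrist view shows the tip at about (333,153) against plate 3 at (304,153). The button is back up and the spool, fin print, jar and scraper are where they were, with the robot clear. I'll hand it in.

```bash
python3 -c "
from workcell import ctrl
print(ctrl.close_job())"
```

```text
the job is handed in; nothing more can be done
None
```

The dial is set to the three-dot plate, and the feed button was pressed afterwards and came back up. I handed the job in at about 13.3 s of the 56 s allowed.

- **Dial:** I pushed the tab about 47° clockwise with the shut fingertip, at 2 to 3.5 N. Before the button press, the wrist view put the pointer at 116.1° and the plate's middle at 115.6°, about 0.9 mm off at the plate. After the press I compared the views only by eye, and the dial looked unmoved.
- **Feed button:** It was pressed down to its hard stop. The force rose from 4.9 N to 20.7 N at z = 46 mm, and the button looked up again in the last side view.
- **Other objects:** The spool, fin print, jar and scraper look unmoved in the last pictures. The arm ended clear of everything, with no contact force to speak of.
- **Disagreements:** The camera views put the dial axis within 1 to 3 mm of each other. The button top was expected at about 47 mm, but contact came slightly higher, above 48.7 mm. Neither affected the result.

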